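# Pack three snack pots, one per well, and shut the lunchbox

## Task

Pack the lunchbox: slide the three round snack pots along the wooden board and over its edge into the open lunchbox, one in each well and lying flat, without lifting them off the board or upsetting them. Then swing the lid over and press it gently down until it stops, fully shut. Leave the tumbler, ice pack, bowl and spoon where they are.

Things in the scene. Friction and masses are not known exactly. Their poses are not given: they have to be found in the camera images.
- lunchbox: Olive plastic lunchbox, fixed to the bench, 98 mm (its x) by 286 mm (its y), 34 mm high; open wells in one row along its y. Origin at the centre of its underside on the bench; its -x side (front) faces the board, its +x side carries the lid hinge. Outer walls and dividers are 4 mm thick, all 34 mm high.
- well0 (a point): Centre of the floor of the lunchbox's -y end well, 4 mm above the bench (30 mm below the rim); axes as the lunchbox. Each well is 90 mm by 90 mm, 94 mm from well to well.
- well1 (a point): Centre of the floor of the lunchbox's middle well, 4 mm above the bench (30 mm below the rim); axes as the lunchbox. Each well is 90 mm by 90 mm, 94 mm from well to well.
- well2 (a point): Centre of the floor of the lunchbox's +y end well, 4 mm above the bench (30 mm below the rim); axes as the lunchbox. Each well is 90 mm by 90 mm, 94 mm from well to well.
- board: Fixed wooden board 195 mm (x) by 380 mm (y), 36 mm thick, axes as the lunchbox, set against the lunchbox's front with its top 2 mm above the lunchbox rim. Origin at the centre of its underside, 147.5 mm on the -x side of the lunchbox's origin; its far edge is at x = -50 mm in the lunchbox's frame.
- pot0: Round flat white snack pot, closed, 76 mm in diameter (its grey seam 77 mm), 26 mm high, about 0.13 kg, one of three alike; stands on the board at the start. Origin at the centre of its underside, z up.
- pot1: Round flat white snack pot, closed, 76 mm in diameter (its grey seam 77 mm), 26 mm high, about 0.13 kg, one of three alike; stands on the board at the start. Origin at the centre of its underside, z up.
- pot2: Round flat white snack pot, closed, 76 mm in diameter (its grey seam 77 mm), 26 mm high, about 0.13 kg, one of three alike; stands on the board at the start. Origin at the centre of its underside, z up.
- lid (a joint): Lid hinge angle (rad): 0 shut on the rim, about 2 standing open, leaning away from the robot; grows as it opens. A stiff hinge: the lid stays where it is left.
- lid_hinge (a point): Middle of the lid's hinge axis, on the lunchbox's +x rim, 34.5 mm above the bench; the hinge axis runs along the lunchbox's y.
- lid_edge (a point): Middle of the lid's free edge on its outer face, 100 mm from the hinge axis. The lid is a plain plate 100 mm by 288 mm, 6 mm thick; a tab 70 mm wide goes 11 mm further at the middle of this edge. Shut, its outer face is 40.5 mm above the bench.
- tumbler: Stainless tumbler with a black cap, 75 mm in diameter, 176 mm high, upright on the bench beyond the +y end of the lunchbox. Origin at the centre of its underside. To be left alone.
- ice_pack: Yellow ice pack 140 x 90 x 22 mm, flat on the bench beyond the -y end of the lunchbox. Origin at the centre of its underside. To be left alone.
- bowl: Small wooden bowl, 110 mm in diameter, 45 mm high, on the bench. Origin at the centre of its underside. To be left alone.
- spoon: Grey plastic spoon 170 mm long, lying on the bench, handle to its -x. To be left alone.
Not all that is in view belongs to the job. What is shaped like the pot1 but purple is not meant. Leave any purple look-alike of the pot2 alone.

How it is judged:
On the way, in this order (a step that is already met when the one before it is completed fails the run):
1. each of the three wells holds one pot, lying flat on its floor, with the lid still open (((x of pot0 in the frame of well0 between -0.018 and 0.018 m and y of pot0 in the frame of well0 between -0.018 and 0.018 m and z of pot0 in the frame of well0 below 0.005 m and angle between pot0's own z axis and vertical below 0.08 rad) or (x of pot1 in the frame of well0 between -0.018 and 0.018 m and y of pot1 in the frame of well0 between -0.018 and 0.018 m and z of pot1 in the frame of well0 below 0.005 m and angle between pot1's own z axis and vertical below 0.08 rad) or (x of pot2 in the frame of well0 between -0.018 and 0.018 m and y of pot2 in the frame of well0 between -0.018 and 0.018 m and z of pot2 in the frame of well0 below 0.005 m and angle between pot2's own z axis and vertical below 0.08 rad)) and ((x of pot0 in the frame of well1 between -0.018 and 0.018 m and y of pot0 in the frame of well1 between -0.018 and 0.018 m and z of pot0 in the frame of well1 below 0.005 m and angle between pot0's own z axis and vertical below 0.08 rad) or (x of pot1 in the frame of well1 between -0.018 and 0.018 m and y of pot1 in the frame of well1 between -0.018 and 0.018 m and z of pot1 in the frame of well1 below 0.005 m and angle between pot1's own z axis and vertical below 0.08 rad) or (x of pot2 in the frame of well1 between -0.018 and 0.018 m and y of pot2 in the frame of well1 between -0.018 and 0.018 m and z of pot2 in the frame of well1 below 0.005 m and angle between pot2's own z axis and vertical below 0.08 rad)) and ((x of pot0 in the frame of well2 between -0.018 and 0.018 m and y of pot0 in the frame of well2 between -0.018 and 0.018 m and z of pot0 in the frame of well2 below 0.005 m and angle between pot0's own z axis and vertical below 0.08 rad) or (x of pot1 in the frame of well2 between -0.018 and 0.018 m and y of pot1 in the frame of well2 between -0.018 and 0.018 m and z of pot1 in the frame of well2 below 0.005 m and angle between pot1's own z axis and vertical below 0.08 rad) or (x of pot2 in the frame of well2 between -0.018 and 0.018 m and y of pot2 in the frame of well2 between -0.018 and 0.018 m and z of pot2 in the frame of well2 below 0.005 m and angle between pot2's own z axis and vertical below 0.08 rad)) and value of joint lid above 0.8 rad), for 0.2 s.
2. the lid is shut (value of joint lid below 0.06 rad), for 0.2 s.
At the end, for the whole second after the job is handed in: Every well holds one pot (its centre within 18 mm of the well's centre in x and y, its underside within 5 mm of the well's floor, tilted less than 0.08 rad, at rest), and the lid is shut to less than 0.06 rad (((x of pot0 in the frame of well0 between -0.018 and 0.018 m and y of pot0 in the frame of well0 between -0.018 and 0.018 m and z of pot0 in the frame of well0 below 0.005 m and angle between pot0's own z axis and vertical below 0.08 rad) or (x of pot1 in the frame of well0 between -0.018 and 0.018 m and y of pot1 in the frame of well0 between -0.018 and 0.018 m and z of pot1 in the frame of well0 below 0.005 m and angle between pot1's own z axis and vertical below 0.08 rad) or (x of pot2 in the frame of well0 between -0.018 and 0.018 m and y of pot2 in the frame of well0 between -0.018 and 0.018 m and z of pot2 in the frame of well0 below 0.005 m and angle between pot2's own z axis and vertical below 0.08 rad)) and ((x of pot0 in the frame of well1 between -0.018 and 0.018 m and y of pot0 in the frame of well1 between -0.018 and 0.018 m and z of pot0 in the frame of well1 below 0.005 m and angle between pot0's own z axis and vertical below 0.08 rad) or (x of pot1 in the frame of well1 between -0.018 and 0.018 m and y of pot1 in the frame of well1 between -0.018 and 0.018 m and z of pot1 in the frame of well1 below 0.005 m and angle between pot1's own z axis and vertical below 0.08 rad) or (x of pot2 in the frame of well1 between -0.018 and 0.018 m and y of pot2 in the frame of well1 between -0.018 and 0.018 m and z of pot2 in the frame of well1 below 0.005 m and angle between pot2's own z axis and vertical below 0.08 rad)) and ((x of pot0 in the frame of well2 between -0.018 and 0.018 m and y of pot0 in the frame of well2 between -0.018 and 0.018 m and z of pot0 in the frame of well2 below 0.005 m and angle between pot0's own z axis and vertical below 0.08 rad) or (x of pot1 in the frame of well2 between -0.018 and 0.018 m and y of pot1 in the frame of well2 between -0.018 and 0.018 m and z of pot1 in the frame of well2 below 0.005 m and angle between pot1's own z axis and vertical below 0.08 rad) or (x of pot2 in the frame of well2 between -0.018 and 0.018 m and y of pot2 in the frame of well2 between -0.018 and 0.018 m and z of pot2 in the frame of well2 below 0.005 m and angle between pot2's own z axis and vertical below 0.08 rad)) and value of joint lid below 0.06 rad and linear speed of each of pot0, pot1, pot2 below 0.02 m/s); the robot touches nothing.
It fails at once if a pot is lifted more than 25 mm off the board (height (world z) of any of pot0, pot1, pot2 above 0.061 m).
It fails at once if a pot is upset (tilted more than 1 rad) (angle between any of pot0, pot1, pot2's own z axis and vertical above 1 rad).
It fails at once if the lid is pressed with more than 45 N (contact force between any of the fingers, the arm and lid above 45 N).
It fails at once if the tumbler, ice pack, bowl or spoon is moved by more than 20 mm, or the tumbler knocked over (distance of any of tumbler, ice_pack, bowl, spoon from where it was at the start of the episode above 0.02 m or angle between tumbler's own z axis and vertical above 0.5 rad).
It also fails if it takes over 64 s, if anything falls off the work surface, if the arm or the gripper's body presses on something with over 40 N, if the wrist force passes 120 N, or if a joint passes its speed limit or range.

## Robot

A 6-joint arm with a two-finger parallel gripper is mounted at the origin on the work surface. World frame = base frame: x ahead of the robot, y to its left, z up, the work surface at z = 0. Lengths are in m, angles in rad, forces in N, time in s.
With the tool pointing down it reaches from about 0.275 to 0.975 m from the base axis. Payload 8.4 kg.
Tool frame: the origin (TCP) lies on the centre line of the jaws, within the pads' length; the fingertips stand 17 mm ahead of it and the grasp point (between the pads) lies 2 mm behind it; z points along the fingers, y is the line along which they close (so a half turn about z gives the same grasp; the last joint's range is limited). The gripper opens to 92 mm and grips with 3 to 60 N. Pads are 20 mm wide; open, the fingers measure 128 mm over their backs; the gripper's body (75 mm by 189 mm) begins 69 mm behind the grasp point.
Start: joints at [-1.183, 0.353, 1.633, -0, 1.155, -0.002], TCP at [0.238, -0.578, 0.232] pointing down, gripper open.
Joint ranges: [-2.63, 2.63], [-0.92, 2.1], [0.06, 2.66], [-1.3, 4.44], [0, 2.69], [-3.02, 3.02]. Speed limits (rad/s): [2.22, 2.22, 2.79, 3.14, 3.14, 3.14].

## Interface

Orientations are given as a rotation vector (axis times angle).
In Python, from station import ctrl gives the robot as it stands. The module is installed in compiled form; this text tells all that it offers.
- The arm moves only by the tool apply_moves, never from a script. Its arguments are lists of equal length, an entry for each row: "offset": the shift along the tool's x, y, z in mm, a list of three; "yaw": the turn about the tool's z in rad. A call has 1 to 8 rows; each row is the pose to reach, as a shift and turn from the pose commanded when the call began, along the tool's axes at that moment; what a row does not reach only later rows make up. A row lasts 1/10 s, in which the tool goes at most 50 mm and 8.59 degrees, less where a joint would pass 70% of its speed; a pose out of reach is approached as far as the arm can. A call with a gripper value outside its range is refused whole. "fingers" is the finger opening in mm, from 0 to 91.9, set as the call begins (left out, the last holds). The fingers move at their own pace and stop on an object; "grip_force" is the grip in N (left out, the last holds). Time passes only in rows, so rows that repeat a pose let the fingers close. It gives the time, the measured TCP pose, the force, the opening and the grip force at its end, in the units of the state.
- ctrl.read_state(): the state, without advancing time (a new reading comes with each control period).
- ctrl.grab_frame(name): name is "scene" or "top" or "wrist"; returns a dict with "frame" (420x560x3 uint8, red, green, blue), "depth" (420x560 float32, m along the optical axis (not along the pixel's ray), 0 where there is no reading), "fx", "fy", "cx", "cy" (pixels), "extrinsics" (4x4, takes a point from world to camera coordinates). Camera axes: x right, y down, z forward; pixel columns grow to the right and rows downward; lengths in m; the calibration is good to about 2 mm. The wrist camera is an equidistant fisheye: a pixel r from the principal point sees the ray r / f radians off the axis. A picture is of the moment at which its call begins.
- ctrl.finish_job(): hands the job in; it is judged then, once.
The state is a dict: "time_s": time; "joint_pos": joint angles; "joint_vel": joint speeds; "joint_torque": joint torques, N m; "tcp_pos": TCP position; "ee_rot": TCP orientation; "wrist_force": force on the tool from outside, world axes, zero at the start; "wrist_torque": the same for the moment, N m; "grip_width": finger opening in m; "finger_force": force on a finger pad.
Only numpy, scipy, OpenCV 4.12 (cv2) and the standard library are available. Lean on these libraries where they do the work, as an engineer would, in place of code of your own. Each camera call takes 0.05 s, during which the arm holds its last target. There are 200 camera calls.

## Working session

There is one attempt and no reset: what is moved stays moved. The work goes in short steps, Python scripts to look and compute and a tool call to move; the robot and the scene stay as the last step left them, time stands still between calls to the robot, and variables do not carry over. Pictures are saved under pics/ and viewed, at most 10 in all, crops included, and the job is handed in when it is done.

Besides the shell and the picture viewer there is one more tool, called as name(argument=value, ...) on one line, values as JSON. apply_moves: Moves the arm, as the interface text tells. Its arguments: {"type":"object","properties":{"offset":{"type":"array","items":{"type":"array","items":{"type":"number"}}},"yaw":{"type":"array","items":{"type":"number"}},"fingers":{"type":"number"},"grip_force":{"type":"number"}},"required":["offset","yaw"]}

```bash
mkdir -p pics; cat > h.py <<'E'
import numpy as np, cv2
from station import ctrl
def grab(n,save=None):
    f=ctrl.grab_frame(n)
    if save: cv2.imwrite('pics/'+save,cv2.cvtColor(f['frame'],cv2.COLOR_RGB2BGR))
    return f
def cloud(f):
    d=f['depth']; v,u=np.indices(d.shape)
    P=np.stack([(u-f['cx'])/f['fx']*d,(v-f['cy'])/f['fy']*d,d],-1)
    E=f['extrinsics']; W=(P-E[:3,3])@E[:3,:3]
    W[d==0]=np.nan
    return W
E
python3 - <<'E'
from h import *
s=ctrl.read_state(); print(s)
a=grab('top','top.png'); b=grab('scene','scene.png')
np.savez('f0.npz',W=cloud(a),rgb=a['frame'],Ws=cloud(b),rgbs=b['frame'])
print(a['extrinsics'],a['fx'])
E
```

```text
{'time_s': 0.0, 'joint_pos': array([-1.18338567e+00,  3.53668735e-01,  1.63413789e+00, -4.51983236e-05,
        1.15517538e+00, -2.40448446e-03]), 'joint_vel': array([ 0.00041678,  0.00173809, -0.00065051, -0.00168524,  0.00105967,
        0.00122848]), 'joint_torque': array([-7.31883829e-04, -5.93857205e+01, -3.34215331e+01,  6.97433855e-02,
        2.33479100e-02, -1.43779216e-04]), 'tcp_pos': array([ 0.2373173 , -0.57768251,  0.23084921]), 'ee_rot': array([-3.08077271e+00, -6.08216215e-01,  4.81050718e-04]), 'wrist_force': array([0.17550439, 0.05881476, 0.25013323]), 'wrist_torque': array([ 0.00955981,  0.01058657, -0.04525435]), 'finger_force': 0.0, 'grip_width': 0.09185566838575818}
[[-0.01925504 -0.99964021  0.0186736   0.03142498]
 [-0.99858683  0.01830273 -0.0498934   0.47538831]
 [ 0.04953368 -0.01960791 -0.99857996  1.5896325 ]
 [ 0.          0.          0.          1.        ]] 409.59989509220424
```

View pics/top.png

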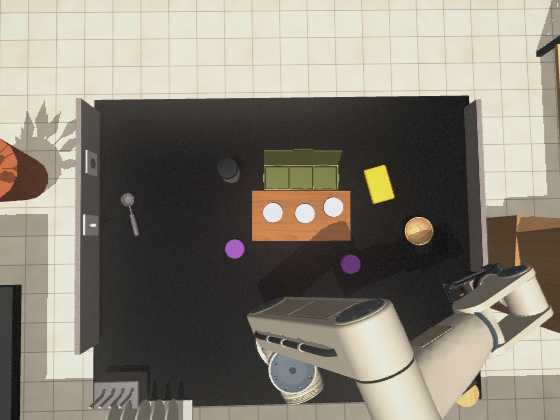

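View pics/scene.png

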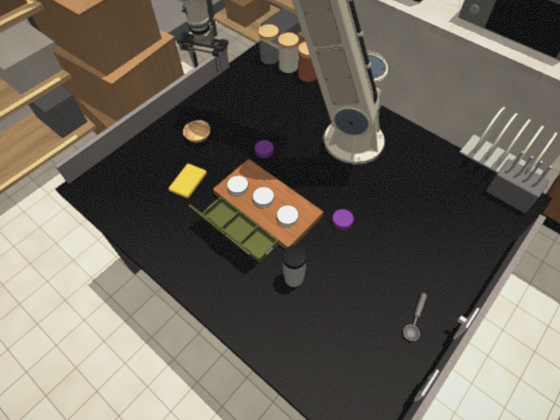

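The top view has image up as +x and left as +y. The board spans columns 252–350 and rows 191–240. The white pots are at (273,212), (305,213) and (333,207). The box wells lie at row ~178, with the open lid behind them at row ~158. The tumbler is at (228,168), the ice pack at (379,184), and the purple decoys at (235,249) and (350,264). The scene view agrees.

```bash
cat >> h.py <<'E'
def ray(f,uv,z):
    uv=np.atleast_2d(np.asarray(uv,float)); E=f['extrinsics']
    d=np.c_[(uv[:,0]-f['cx'])/f['fx'],(uv[:,1]-f['cy'])/f['fy'],np.ones(len(uv))]@E[:3,:3]
    o=-E[:3,:3].T@E[:3,3]
    return o+d*((z-o[2])/d[:,2])[:,None]
def mask(f,lo,hi):
    return cv2.inRange(cv2.cvtColor(f['frame'],cv2.COLOR_RGB2HSV),np.array(lo),np.array(hi))
def pots(f,W,z=.062):
    m=mask(f,(0,0,150),(180,60,255)); m[~((W[...,2]>.02)&(W[...,2]<.09)&(W[...,0]>.3)&(W[...,0]<.85)&(abs(W[...,1])<.35))]=0
    out=[]
    for c in cv2.findContours(m,0,2)[0]:
        if cv2.contourArea(c)>60:
            (x,y),r=cv2.minEnclosingCircle(c); M=cv2.moments(c); p=(M['m10']/M['m00'],M['m01']/M['m00'])
            out.append((p,r,ray(f,p,z)[0].round(4)))
    return out
E
python3 - <<'E'
from h import *
for n in ('top','scene'):
    f=grab(n); W=cloud(f)
    print(n)
    for p in pots(f,W): print(p, np.nanmean(W[int(p[0][1])-3:int(p[0][1])+4,int(p[0][0])-3:int(p[0][0])+4].reshape(-1,3),0).round(4))
    near=(W[...,0]>.3)&(W[...,0]<.95)&(abs(W[...,1])<.35)
    for nm,lo,hi,z in (('board',(5,90,60),(18,255,255),.036),('olive',(25,60,30),(45,255,255),.034)):
        m=mask(f,lo,hi); m[~near]=0
        if nm=='board': m[(W[...,2]>.06)|(W[...,2]<.015)]=0
        P=W[m>0]; print(nm,len(P),np.nanpercentile(P,[1,99],axis=0).round(3).tolist(),'med z',np.nanmedian(P[:,2]))
        v,u=np.nonzero(m); Q=ray(f,np.c_[u,v],z)[:,:2].astype(np.float32)*1000
        if nm=='board':
            r=cv2.minAreaRect(cv2.convexHull(Q)); print(r,cv2.boxPoints(r).round(1).tolist())
        else:
            hi_=P[P[:,2]>.06]; lo_=P[(P[:,2]>.028)&(P[:,2]<.042)]
            print('lid',len(hi_),np.nanpercentile(hi_,[1,50,99],axis=0).round(3).tolist())
            t=hi_[np.argsort(-hi_[:,2])[:40]]; print('lid top',t.mean(0).round(3))
            if len(lo_): 
                r=cv2.minAreaRect((lo_[:,:2]*1000).astype(np.float32)); print('rim',r)
    t=(W[...,2]>.1)&near&(W[...,1]>.05); P=W[t]; print('tall',len(P),np.nanpercentile(P,[1,50,99],axis=0).round(3).tolist())
E
```

```text
top
((304.5, 212.97857142857143), 9.925603866577148, array([ 0.4813, -0.071 ,  0.062 ])) [ 0.4847 -0.0691  0.0639]
((272.4788732394366, 212.18603286384976), 9.896462440490723, array([0.4865, 0.0503, 0.062 ])) [0.4871 0.0521 0.0648]
((332.99213551119175, 206.63641863278886), 9.789899826049805, array([ 0.5034, -0.1799,  0.062 ])) [ 0.5058 -0.176   0.0634]
board 4029 [[0.378, -0.245, 0.029], [0.572, 0.128, 0.046]] med z 0.037423388190309305
((475.2236328125, -59.68727111816406), (377.9461669921875, 193.35894775390625), 89.01698303222656) [[375.29998779296875, -247.0], [568.5999755859375, -250.3000030517578], [575.0999755859375, 127.5999984741211], [381.79998779296875, 130.89999389648438]]
olive 3241 [[0.564, -0.346, -0.003], [0.71, 0.08, 0.136]] med z 0.022311265124699442
lid 907 [[0.679, -0.203, 0.061], [0.695, -0.064, 0.102], [0.711, 0.077, 0.14]]
lid top [ 0.709 -0.066  0.138]
rim ((616.8374633789062, -136.7568359375), (444.0195617675781, 131.01260375976562), 82.97657012939453)
tall 448 [[0.604, 0.054, 0.102], [0.639, 0.203, 0.176], [0.71, 0.243, 0.184]]
scene
((287.11405055849497, 2
[... 343 characters left out ...]
d 3492 [[0.379, -0.243, 0.021], [0.573, 0.133, 0.042]] med z 0.03523932838610619
((479.6652526855469, -52.924163818359375), (386.1220703125, 202.8327178955078), 88.92871856689453) [[374.70001220703125, -244.10000610351562], [577.5, -247.8000030517578], [584.7000122070312, 138.1999969482422], [381.8999938964844, 142.0]]
olive 2403 [[0.566, -0.346, -0.004], [0.712, 0.083, 0.137]] med z 0.00667156739787952
lid 219 [[0.681, -0.202, 0.063], [0.706, -0.041, 0.126], [0.713, 0.084, 0.141]]
lid top [ 0.709 -0.057  0.138]
rim ((619.9541625976562, -130.6076202392578), (430.7121887207031, 101.13087463378906), 88.09828186035156)
tall 649 [[0.606, 0.063, 0.101], [0.652, 0.217, 0.173], [0.71, 0.247, 0.18]]
```

apply_moves(offset=[[40,-41,2],[84,-87,5],[128,-132,8],[172,-178,11],[216,-223,14],[260,-269,17],[300,-310,20],[335,-347,22]], yaw=[0.05,0.1,0.15,0.2,0.25,0.3,0.36,0.407])

```text
time_s: 1.0
tcp_pos: [0.3855, -0.205, 0.2134]
ee_rot: [3.141, -0.031, 0.001]
wrist_force: [0.4, 0.1, 0.6]
grip_width: 0.092
finger_force: 0.0
```

```bash
cat >> h.py <<'E'
from scipy.spatial.transform import Rotation as R
T=-0.0172
def go(p,t=T):
    "offset (mm) and yaw from the measured pose to world TCP p, tool x at angle t"
    s=ctrl.read_state(); M=R.from_rotvec(s['ee_rot']).as_matrix()
    a=np.arctan2(M[1,0],M[0,0]); print('at',s['tcp_pos'].round(4),'ang',round(a,4),'t',s['time_s'],'F',s['wrist_force'].round(1),'w',round(s['grip_width'],4))
    print('offset',((np.array(p)-s['tcp_pos'])@M*1000).round(1),'yaw',round(a-t,4))
E
python3 - <<'E'
from h import *
go((.487,.0507,.14))
f=np.load('f0.npz'); hsv=cv2.cvtColor(f['rgb'],cv2.COLOR_RGB2HSV)
cam=None
a=grab('top')
m=cv2.inRange(cv2.cvtColor(f['rgb'],cv2.COLOR_RGB2HSV),np.array((25,60,30)),np.array((45,255,255)))
for r in range(168,189,3):
    c=np.nonzero(m[r,255:350])[0]+255
    if len(c): 
        p=ray(a,[(c.min()-.5,r),(c.max()+.5,r)],.034); print(r,c.min(),c.max(),p.round(4).tolist(), 'mid y',p[:,1].mean().round(4))
g=f['rgb'][172:186].astype(int).sum(2).mean(0)[258:345]; print(g.round().astype(int).tolist())
g=f['rgb'][150:200,275:285].astype(int).sum(2).mean(1); print(g.round().astype(int).tolist())
big=cv2.resize(f['rgb'][135:250,240:365],None,fx=6,fy=5,interpolation=cv2.INTER_CUBIC)
cv2.imwrite('pics/crop.png',big[...,::-1][:600])
E
```

```text
at [ 0.3855 -0.205   0.2134] ang -0.02 t 1.0 F [0.4 0.1 0.6] w 0.092
offset [  96.3 -257.7   73.4] yaw -0.0028
168 264 338 [[0.6602, 0.0818, 0.034], [0.6555, -0.2095, 0.034]] mid y -0.0638
171 264 338 [[0.6485, 0.082, 0.034], [0.6437, -0.2092, 0.034]] mid y -0.0636
174 264 337 [[0.6368, 0.0822, 0.034], [0.6321, -0.205, 0.034]] mid y -0.0614
177 264 337 [[0.6251, 0.0824, 0.034], [0.6204, -0.2047, 0.034]] mid y -0.0611
180 264 337 [[0.6134, 0.0827, 0.034], [0.6086, -0.2044, 0.034]] mid y -0.0609
183 264 338 [[0.6018, 0.0829, 0.034], [0.5969, -0.208, 0.034]] mid y -0.0626
186 264 338 [[0.5901, 0.0831, 0.034], [0.5852, -0.2076, 0.034]] mid y -0.0623
[132, 133, 130, 132, 130, 326, 297, 199, 333, 347, 349, 348, 351, 349, 349, 348, 349, 347, 348, 349, 349, 349, 349, 347, 347, 348, 349, 349, 349, 347, 251, 258, 338, 347, 347, 347, 348, 350, 348, 347, 346, 349, 345, 347, 347, 345, 344, 344, 347, 344, 345, 344, 344, 345, 187, 308, 339, 343, 344, 342, 344, 343, 343, 342, 341, 339, 340, 340, 340, 339, 341, 339, 340, 336, 339, 336, 336, 296, 181, 372, 326, 174, 132, 132, 129, 130, 133]
[276, 225, 201, 200, 199, 203, 202, 202, 201, 203, 200, 199, 200, 203, 224, 324, 163, 284, 338, 339, 339, 341, 345, 342, 346, 345, 347, 347, 346, 347, 349, 351, 350, 352, 354, 353, 358, 357, 266, 501, 211, 413, 404, 406, 411, 418, 419, 419, 411, 411]
```

View pics/crop.png

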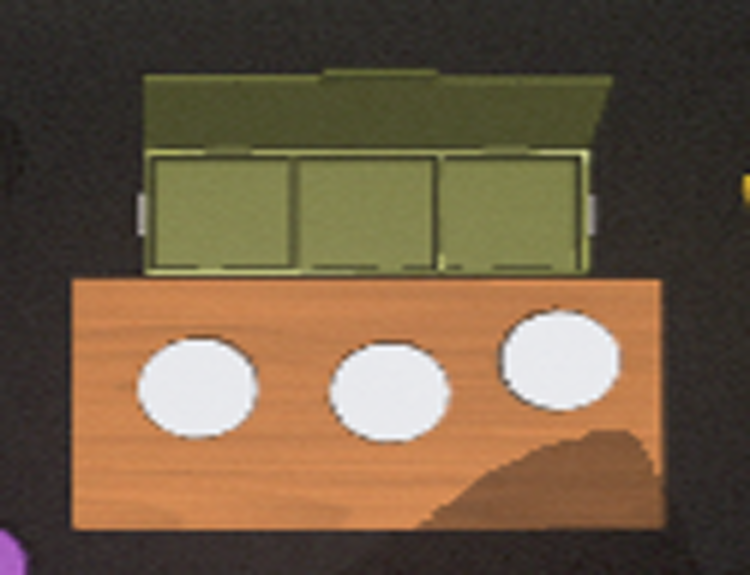

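The crop shows the three wells at crop x ~222, 366 and 510, y ~213, and the pots at (198,388), (390,392) and (560,360). This agrees with my estimate of the box centre, (0.623, -0.0615).

apply_moves(offset=[[16,-43,12],[32,-86,24],[48,-129,36],[64,-172,48],[80,-215,60],[96,-258,73],[96,-258,110],[96,-258,125]], yaw=[0,0,0,0,0,-0.003,-0.003,-0.003], grip_force=8)

```text
time_s: 1.85
tcp_pos: [0.4847, 0.0509, 0.086]
ee_rot: [3.141, -0.017, -0.004]
wrist_force: [0.1, -0.2, -0.1]
grip_width: 0.0922
finger_force: 0.0
```

```bash
python3 - <<'E'
from h import *
go((.487,.0507,.058))
f=grab('wrist','w1.png')
E
```

```text
at [0.4847 0.0509 0.086 ] ang -0.0111 t 1.85 F [ 0.1 -0.2 -0.1] w 0.0922
offset [ 2.4  0.2 28. ] yaw 0.0061
```

View pics/w1.png

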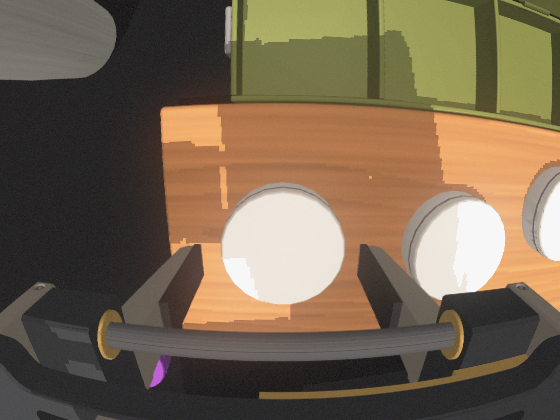

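The wrist view shows the first pot at (283,244), centred between the finger tips at x ~203 and ~360. The neighbouring pot is clear of them.

apply_moves(offset=[[1,0,12],[1,0,20],[1,0,26],[1,0,27],[1,0,27]], yaw=[0,0.005,0.005,0.005,0.005])

```text
time_s: 2.4
tcp_pos: [0.4868, 0.0492, 0.0616]
ee_rot: [-3.141, 0.031, -0.001]
wrist_force: [-0.6, 1.1, 1.2]
grip_width: 0.0921
finger_force: 0.0
```

apply_moves(offset=[[0,0,0],[0,0,0],[0,0,0],[0,0,0],[0,0,0],[0,0,0]], yaw=[0,0,0,0,0,0], fingers=70, grip_force=8)

```text
time_s: 3.0
tcp_pos: [0.487, 0.0494, 0.0617]
ee_rot: [3.141, -0.03, 0.001]
wrist_force: [-0.1, -1.0, 5.8]
grip_width: 0.0759
finger_force: 8.0
```

```bash
python3 - <<'E'
from h import *
go((.6246,.0325,.058))
f=grab('wrist','w2.png')
E
```

```text
at [0.487  0.0494 0.0617] ang -0.0191 t 3.0 F [-0.1 -1.   5.8] w 0.0759
offset [137.9  14.3   3.8] yaw -0.0019
```

View pics/w2.png

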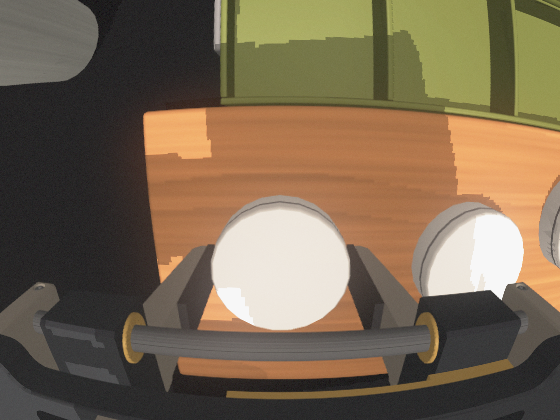

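The pot at (281,262) is held squarely between the pads. Next I slide it to well 2.

apply_moves(offset=[[6,1,0],[18,2,0],[34,4,0],[50,6,0],[66,7,0],[82,9,0],[98,10,0],[112,12,0]], yaw=[0,0,0,0,0,0,0,0])

```text
time_s: 3.85
tcp_pos: [0.5986, 0.0354, 0.0611]
ee_rot: [-3.141, 0.03, 0.001]
wrist_force: [0.2, -0.4, -1.6]
grip_width: 0.0756
finger_force: 8.0
```

apply_moves(offset=[[13,1,0],[21,2,0],[26,2.3,0],[26,2.3,0],[26,2.3,0]], yaw=[0,0,0,0,0])

```text
time_s: 4.35
tcp_pos: [0.6237, 0.0325, 0.0611]
ee_rot: [3.141, -0.03, -0.001]
wrist_force: [-0.1, -1.0, -1.7]
grip_width: 0.0753
finger_force: 8.0
```

```bash
python3 - <<'E'
from h import *
go((.6246,.0325,.058))
f=grab('wrist','w3.png')
E
```

```text
at [0.6237 0.0325 0.0611] ang -0.0192 t 4.35 F [-0.1 -1.  -1.7] w 0.0753
offset [0.9 0.  3.1] yaw -0.002
```

View pics/w3.png

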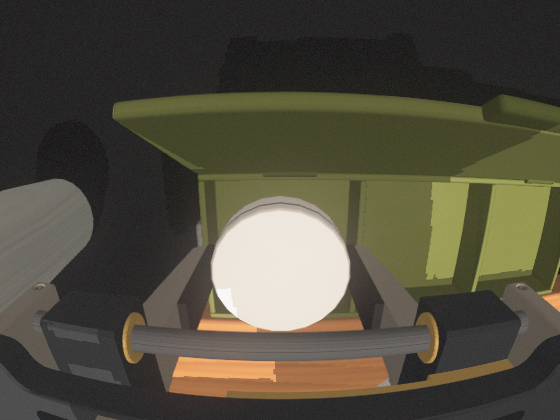

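The pot at (281,263) sits centred over well 2, with the well walls at x ~210 and ~352, so I release it.

apply_moves(offset=[[1,0,0],[1,0,0],[1,0,0],[1,0,0],[1,0,-30],[1,0,-50]], yaw=[0,0,0,0,0,0], fingers=91)

```text
time_s: 5.0
tcp_pos: [0.6254, 0.0325, 0.1123]
ee_rot: [3.141, -0.03, -0.0]
wrist_force: [0.6, 0.7, 1.7]
grip_width: 0.0911
finger_force: 0.0
```

```bash
python3 - <<'E'
from h import *
go((.4815,-.0708,.115))
f=grab('wrist','w4.png')
E
```

```text
at [0.6254 0.0325 0.1123] ang -0.0192 t 5.0 F [0.6 0.7 1.7] w 0.0911
offset [-141.9  106.    -2.7] yaw -0.002
```

View pics/w4.png

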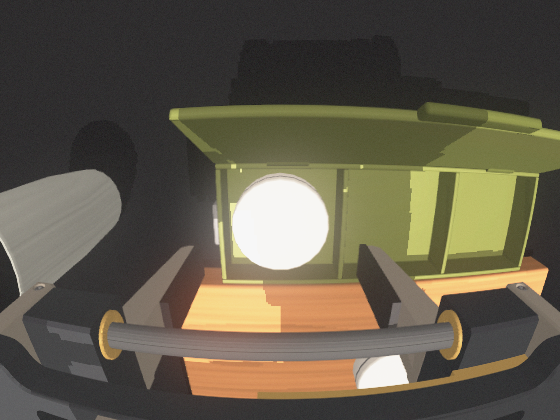

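Pot A lies flat in well 2 at (281,222), so pot B is next.

apply_moves(offset=[[-30,22,0],[-66,49,0],[-102,76,0],[-132,98,0],[-142,106,0],[-142,106,0],[-142,106,25],[-142,106,42]], yaw=[0,0,0,0,0,0,0,0])

```text
time_s: 5.85
tcp_pos: [0.4836, -0.0703, 0.069]
ee_rot: [3.141, -0.03, 0.004]
wrist_force: [-0.2, 0.1, -0.1]
grip_width: 0.0911
finger_force: 0.0
```

apply_moves(offset=[[0,0,7],[0,0,10],[0,0,10]], yaw=[0,0,0])

```text
time_s: 6.15
tcp_pos: [0.4821, -0.0704, 0.0593]
ee_rot: [-3.141, 0.029, -0.0]
wrist_force: [-0.2, -0.4, 0.2]
grip_width: 0.0909
finger_force: 0.0
```

apply_moves(offset=[[0,0,0],[0,0,0],[0,0,0],[0,0,0],[0,0,0],[0,0,0]], yaw=[0,0,0,0,0,0], fingers=70)

```text
time_s: 6.75
tcp_pos: [0.4819, -0.0708, 0.0599]
ee_rot: [3.141, -0.03, 0.002]
wrist_force: [1.0, 0.9, 6.7]
grip_width: 0.0758
finger_force: 8.0
```

```bash
python3 - <<'E'
from h import *
go((.624,-.0615,.061))
E
```

```text
at [ 0.4819 -0.0708  0.0599] ang -0.0193 t 6.75 F [1.  0.9 6.7] w 0.0758
offset [141.9 -12.1  -0.9] yaw -0.0021
```

apply_moves(offset=[[6,0,0],[18,-1,0],[34,-3,0],[50,-4,0],[66,-6,0],[82,-7,0],[98,-8,0],[112,-10,0]], yaw=[0,0,0,0,0,0,0,0])

```text
time_s: 7.55
tcp_pos: [0.5934, -0.063, 0.0591]
ee_rot: [3.141, -0.03, -0.002]
wrist_force: [-0.1, -0.8, -1.0]
grip_width: 0.076
finger_force: 8.0
```

apply_moves(offset=[[13,-1,0],[22,-2,0],[30,-2,0],[30,-2,0],[30,-2,0]], yaw=[0,0,0,0,0])

```text
time_s: 8.05
tcp_pos: [0.623, -0.0615, 0.0591]
ee_rot: [-3.141, 0.03, 0.001]
wrist_force: [-0.2, -0.4, -1.6]
grip_width: 0.0756
finger_force: 8.0
```

apply_moves(offset=[[0,0,0],[0,0,0],[0,0,0],[0,0,0],[0,0,-30],[0,0,-52]], yaw=[0,0,0,0,0,0], fingers=91)

```text
time_s: 8.65
tcp_pos: [0.6233, -0.0615, 0.1121]
ee_rot: [-3.141, 0.03, 0.001]
wrist_force: [0.8, 0.1, -0.9]
grip_width: 0.091
finger_force: 0.0
```

```bash
python3 - <<'E'
from h import *
go((.5037,-.1793,.112))
f=grab('scene');print(pots(f,cloud(f)));print(pots(f,cloud(f),.03))
f=grab('wrist','w5.png')
E
```

```text
at [ 0.6233 -0.0615  0.1121] ang -0.0192 t 8.65 F [ 0.8  0.1 -0.9] w 0.091
offset [-1.173e+02  1.201e+02  1.000e-01] yaw -0.002
[((258.79495990836193, 242.0721649484536), 10.772777557373047, array([0.6352, 0.0491, 0.062 ])), ((238.20388349514562, 227.64158576051778), 9.670931816101074, array([ 0.6389, -0.0445,  0.062 ]))]
[((258.79495990836193, 242.0721649484536), 10.772777557373047, array([0.6237, 0.0359, 0.03  ])), ((238.20388349514562, 227.64158576051778), 9.670931816101074, array([ 0.6275, -0.0601,  0.03  ]))]
```

View pics/w5.png

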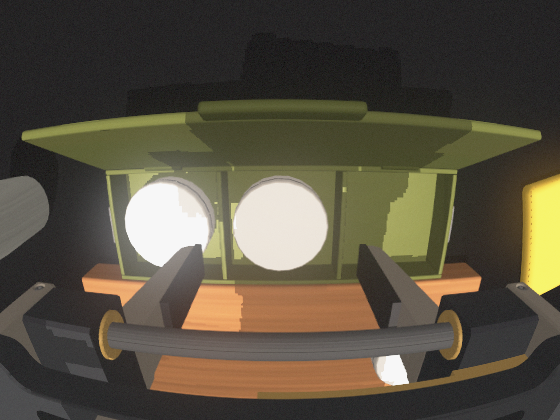

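Pots A (168,224) and B (281,224) lie flat in wells 2 and 1. The third pot is next.

apply_moves(offset=[[-24,25,0],[-54,55,0],[-84,86,0],[-108,111,0],[-117,120,0],[-117,120,0],[-117,120,25],[-117,120,42]], yaw=[0,0,0,0,0,0,0,0])

```text
time_s: 9.55
tcp_pos: [0.5056, -0.1785, 0.0686]
ee_rot: [3.141, -0.03, 0.002]
wrist_force: [0.2, 0.0, -0.4]
grip_width: 0.0909
finger_force: 0.0
```

apply_moves(offset=[[0,0,7],[0,0,10],[0,0,10]], yaw=[0,0,0])

```text
time_s: 9.85
tcp_pos: [0.5048, -0.1788, 0.0593]
ee_rot: [-3.141, 0.029, 0.0]
wrist_force: [0.9, -0.4, -0.5]
grip_width: 0.0911
finger_force: 0.0
```

apply_moves(offset=[[0,0,0],[0,0,0],[0,0,0],[0,0,0],[0,0,0],[0,0,0]], yaw=[0,0,0,0,0,0], fingers=70)

```text
time_s: 10.45
tcp_pos: [0.5048, -0.1793, 0.06]
ee_rot: [3.141, -0.03, 0.002]
wrist_force: [1.1, 1.1, 6.0]
grip_width: 0.0759
finger_force: 8.0
```

```bash
python3 - <<'E'
from h import *
go((.622,-.1555,.061))
E
```

```text
at [ 0.5048 -0.1793  0.06  ] ang -0.0194 t 10.45 F [1.1 1.1 6. ] w 0.0759
offset [116.7 -26.1  -0.9] yaw -0.0022
```

apply_moves(offset=[[6,-1,0],[18,-4,0],[32,-7,0],[46,-10,0],[60,-13,0],[74,-16,0],[88,-19,0],[100,-22,0]], yaw=[0,0,0,0,0,0,0,0])

```text
time_s: 11.25
tcp_pos: [0.6054, -0.159, 0.0592]
ee_rot: [3.141, -0.03, -0.0]
wrist_force: [-0.5, -1.0, 0.8]
grip_width: 0.0761
finger_force: 8.0
```

apply_moves(offset=[[10,-2,0],[16,-4,0],[17,-4,0],[17,-4,0],[17,-4,0]], yaw=[0,0,0,0,0])

```text
time_s: 11.75
tcp_pos: [0.6211, -0.1555, 0.0592]
ee_rot: [-3.141, 0.03, 0.001]
wrist_force: [-0.1, -0.3, -0.2]
grip_width: 0.0758
finger_force: 8.0
```

apply_moves(offset=[[0,0,0],[0,0,0],[0,0,0],[0,0,0],[0,0,-30],[0,0,-52]], yaw=[0,0,0,0,0,0], fingers=91)

```text
time_s: 12.35
tcp_pos: [0.6216, -0.1554, 0.112]
ee_rot: [-3.141, 0.03, 0.001]
wrist_force: [0.8, -0.8, 0.6]
grip_width: 0.0908
finger_force: 0.0
```

```bash
python3 - <<'E'
from h import *
go((.6,-.0615,.2))
f=grab('top');W=cloud(f);print(pots(f,W,.03))
m=mask(f,(25,60,25),(45,255,255))>0
P=W[m&(W[...,2]>.045)&(W[...,0]>.66)&(W[...,0]<.8)&(abs(W[...,1]+.06)<.16)]
P=P[np.isfinite(P[:,0])]; c=np.polyfit(P[:,2],P[:,0],1); print(len(P),'lid x=a z+b',c,'angle',np.pi/2+np.arctan(c[0]),P.max(0),np.percentile(P,98,axis=0))
f=grab('wrist','w6.png')
E
```

```text
at [ 0.6216 -0.1554  0.112 ] ang -0.0192 t 12.35 F [ 0.8 -0.8  0.6] w 0.0908
offset [-23.4 -93.5 -88. ] yaw -0.002
[((298.9653270291568, 178.3057525610717), 9.621766090393066, array([ 0.6183, -0.0551,  0.03  ])), ((276.1550969355847, 177.46216385240774), 9.636642456054688, array([0.6231, 0.0335, 0.03  ]))]
739 lid x=a z+b [0.35887426 0.65923495] angle 1.9153549671949306 [0.71455687 0.0793529  0.14702981] [0.7102434  0.07521763 0.13840569]
```

View pics/w6.png

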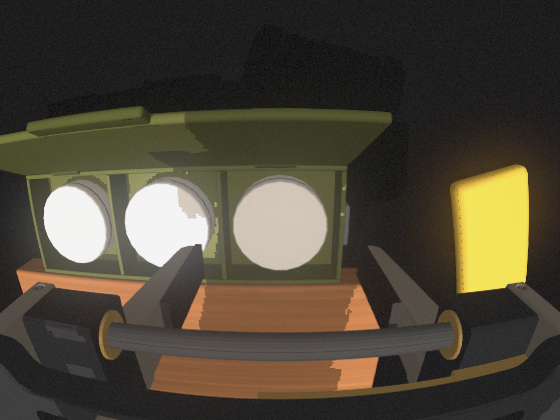

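All three pots lie flat: wells 2, 1 and 0 show them at (77,223), (168,224) and (281,224). I now move behind the lid with the fingers closed.

apply_moves(offset=[[0,0,-30],[0,0,-70],[10,-10,-90],[45,-30,-90],[80,-52,-90],[115,-75,-90],[145,-92,-90],[153,-94,-90]], yaw=[0,0,0,0,0,0,0,0], fingers=0)

```text
time_s: 13.25
tcp_pos: [0.7785, -0.062, 0.1996]
ee_rot: [-3.141, 0.027, 0.0]
wrist_force: [-0.1, -0.7, -0.6]
grip_width: 0.0291
finger_force: 0.0
```

apply_moves(offset=[[0,0,10],[0,0,35],[0,0,55],[0,0,65],[0,0,65]], yaw=[0,0,0,0,0])

```text
time_s: 13.75
tcp_pos: [0.7743, -0.0652, 0.134]
ee_rot: [-3.141, 0.031, 0.006]
wrist_force: [-0.4, -0.5, -0.0]
grip_width: 0.0004
finger_force: 0.0
```

```bash
python3 - <<'E'
from h import *
go((.730,-.0634,.137))
E
```

```text
at [ 0.7743 -0.0652  0.134 ] ang -0.02 t 13.75 F [-0.4 -0.5 -0. ] w 0.0004
offset [-44.3  -0.9  -2.9] yaw -0.0028
```

apply_moves(offset=[[-10,-1,0],[-24,-1,0],[-36,-1,0],[-44,-1,0],[-50,-1,0],[-56,-1,0],[-62,-1,0],[-68,-1,0]], yaw=[0,0,0,0,0,0,0,0])

```text
time_s: 14.55
tcp_pos: [0.7086, -0.0621, 0.1367]
ee_rot: [3.141, -0.03, 0.002]
wrist_force: [1.5, -0.8, 0.5]
grip_width: 0.0004
finger_force: 0.6
```

```bash
cat >> h.py <<'E'
def lid():
    f=grab('top');W=cloud(f); m=mask(f,(25,60,15),(45,255,255))>0
    P=W[m&(W[...,2]>.045)&(W[...,0]>.5)&(W[...,0]<.8)&(abs(W[...,1]+.06)<.16)]
    P=P[np.isfinite(P[:,0])]
    if len(P)<50: print('few',len(P)); return
    q=np.median(P[P[:,2]>np.percentile(P[:,2],90)],0); print('lid pts',len(P),'top',q.round(3),'ang',np.arctan2(q[2]-.0345,.672-q[0]).round(2))
E
python3 - <<'E'
from h import *
go((.688,-.0628,.137)); lid()
E
```

```text
at [ 0.7086 -0.0621  0.1367] ang -0.0192 t 14.55 F [ 1.5 -0.8  0.5] w 0.0004
offset [-20.6   1.1  -0.3] yaw -0.002
lid pts 398 top [ 0.692 -0.059  0.137] ang 1.76
```

apply_moves(offset=[[-10,1,0],[-20,1,0],[-28,1,0],[-35,1,0],[-43,1,1],[-52,1,3],[-60,1,6],[-68,1,10]], yaw=[0,0,0,0,0,0,0,0])

```text
time_s: 15.4
tcp_pos: [0.6398, -0.0618, 0.1262]
ee_rot: [-3.141, 0.03, 0.0]
wrist_force: [0.6, -0.4, 0.9]
grip_width: 0.0005
finger_force: 0.4
```

```bash
python3 - <<'E'
from h import *
go((.6264,-.0615,.1174)); lid()
E
```

```text
at [ 0.6398 -0.0618  0.1262] ang -0.0193 t 15.4 F [ 0.6 -0.4  0.9] w 0.0005
offset [-13.4  -0.1   8.8] yaw -0.0021
lid pts 273 top [ 0.612 -0.063  0.134] ang 1.03
```

apply_moves(offset=[[-7,0,4],[-14,0,9],[-20,0,15],[-26,0,21],[-31,0,28],[-35,0,36],[-38,0,44],[-40,0,50]], yaw=[0,0,0,0,0,0,0,0])

```text
time_s: 16.25
tcp_pos: [0.5999, -0.061, 0.0754]
ee_rot: [-3.141, 0.03, 0.001]
wrist_force: [-0.5, 0.0, 0.7]
grip_width: 0.0003
finger_force: 0.2
```

apply_moves(offset=[[-1,0,4],[-2,0,8],[-3,0,11],[-3,0,13],[-3,0,14],[-3,0,14]], yaw=[0,0,0,0,0,0])

```text
time_s: 16.85
tcp_pos: [0.5976, -0.061, 0.0623]
ee_rot: [3.141, -0.03, 0.0]
wrist_force: [0.6, 0.3, -0.5]
grip_width: 0.0002
finger_force: 0.0
```

```bash
python3 - <<'E'
from h import *
go((.596,-.0615,.0575)); lid()
E
```

```text
at [ 0.5976 -0.061   0.0623] ang -0.0192 t 16.85 F [ 0.6  0.3 -0.5] w 0.0002
offset [-1.6  0.5  4.8] yaw -0.002
lid pts 301 top [ 0.574 -0.053  0.055] ang 0.21
```

apply_moves(offset=[[0,0,1],[0,0,2],[0,0,3],[0,0,4],[0,0,4]], yaw=[0,0,0,0,0])

```text
time_s: 17.4
tcp_pos: [0.5975, -0.061, 0.0582]
ee_rot: [-3.141, 0.03, 0.0]
wrist_force: [0.3, -0.2, 0.1]
grip_width: 0.0006
finger_force: 0.0
```

apply_moves(offset=[[0,0,0.5],[0,0,1],[0,0,1]], yaw=[0,0,0])

```text
time_s: 17.7
tcp_pos: [0.5976, -0.061, 0.0578]
ee_rot: [3.141, -0.03, 0.0]
wrist_force: [-2.4, 1.0, 5.8]
grip_width: 0.0004
finger_force: 3.0
```

apply_moves(offset=[[0,0,0.5],[0,0,0.5],[0,0,0.5]], yaw=[0,0,0])

```text
time_s: 18.0
tcp_pos: [0.5976, -0.061, 0.0578]
ee_rot: [-3.141, 0.03, -0.0]
wrist_force: [-3.3, 0.1, 9.7]
grip_width: 0.0004
finger_force: 5.3
```

apply_moves(offset=[[0,0,0.5],[0,0,0.5],[0,0,0.5]], yaw=[0,0,0])

```text
time_s: 18.3
tcp_pos: [0.5976, -0.061, 0.0577]
ee_rot: [3.141, -0.03, 0.0]
wrist_force: [-5.0, 0.5, 15.8]
grip_width: 0.0002
finger_force: 7.7
```

The lid is on its hard stop: the TCP holds at z = 0.0577 while the force rises. I retract straight up and check.

apply_moves(offset=[[0,0,-3],[0,0,-20],[0,0,-60],[0,0,-100],[-40,0,-110],[-80,0,-110],[-120,0,-110],[-120,0,-110]], yaw=[0,0,0,0,0,0,0,0])

```text
time_s: 19.1
tcp_pos: [0.4722, -0.0583, 0.1658]
ee_rot: [-3.141, 0.031, 0.007]
wrist_force: [0.3, -0.3, -1.1]
grip_width: 0.0008
finger_force: 0.0
```

apply_moves(offset=[[-20,30,-30],[-40,70,-30],[-60,110,-30],[-70,160,-30],[-80,200,-30],[-80,240,-30],[-80,240,-30],[-80,240,-30]], yaw=[0,0,0,0,0,0,0,0])

```text
time_s: 19.9
tcp_pos: [0.3931, -0.2979, 0.1962]
ee_rot: [-3.141, 0.034, -0.0]
wrist_force: [0.1, 0.9, -0.2]
grip_width: 0.0003
finger_force: 0.0
```

```bash
python3 - <<'E'
from h import *
go((.4,-.3,.2))
for n in('top','scene'):
    f=grab(n); W=cloud(f); m=mask(f,(25,60,15),(45,255,255))>0
    P=W[m&(W[...,2]>.02)&(W[...,2]<.09)&(W[...,0]>.56)&(W[...,0]<.7)&(W[...,1]>-.2)&(W[...,1]<.07)]; P=P[np.isfinite(P[:,0])]
    A=np.c_[P[:,0]-.62,P[:,1]+.06,np.ones(len(P))]; print(n,len(P),np.linalg.lstsq(A,P[:,2],rcond=None)[0].round(4))
    if n=='scene': cv2.imwrite('pics/end.png',cv2.resize(f['frame'][100:340,120:440],None,fx=2.4,fy=2.4)[...,::-1])
E
```

```text
at [ 0.3931 -0.2979  0.1962] ang -0.0214 t 19.9 F [ 0.1  0.9 -0.2] w 0.0003
offset [ 7.   2.  -3.8] yaw -0.0042
top 1821 [-0.0077 -0.0001  0.0421]
scene 1947 [-0.0219 -0.0006  0.0395]
```

View pics/end.png

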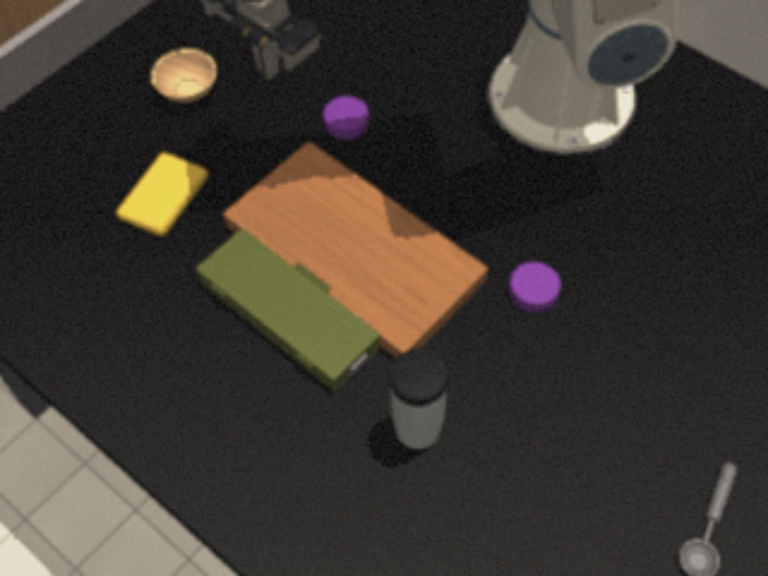

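The lid, centred at ~(290,305) in the crop, is flat and shut at about 41 mm with a slope under 0.025 rad. The tumbler, ice pack, bowl and spoon look undisturbed, so I hand in.

```bash
python3 -c "
from station import ctrl
print(ctrl.finish_job())"
```

```text
the job is handed in; nothing more can be done
None
```

I put all three pots flat in their wells, pressed the lid shut with at most about 17 N in the readings, left everything else alone and handed the job in at about 20 s; no verdict came back.

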